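# Load the deburring-scraper blade onto its locating pin

## Task

Fit the steel scraper blade into the green blade holder: lay it on the bed with its notch over the brass locating pin, lying fully flat, with its back edge slid up against the steel fence. The pin's setting along the bed differs each time and is not reported, so feel for it gently rather than forcing the blade down. Then swing the red keeper fully across, over the end of the blade, let go, and leave the things around undisturbed.

Things in the scene. Friction and masses are not known exactly. Their poses are not given: they have to be found in the camera images.
- blade: Loose steel scraper blade with a yellow grip tab, 0.15 to 0.31 kg. Origin: centre of the underside. Plate x -25 to +24 mm (thin ground edge at -x, straight back edge at x = +24), y -56 to +56, 4 mm thick, with a notch in the middle of its back edge. Starts flat on the bench, its yaw within 0.5 rad of the world's.
- notch (a point): Middle of the blade's notch at the underside (blade frame 17, 0, 0 mm). The notch goes right through the plate, is 12 mm wide (blade y -6 to +6), 14 mm deep (x +10 to +24) and open at the back edge.
- tab_top (a point): Centre of the top of the grip tab (blade frame -12, 0, 44 mm). The tab is a block on the plate, 12 mm thick (blade x -18 to -6), 36 mm long (y -18 to +18), top 44 mm above the underside; pinch it across its 12 mm, fingertips at least 10 mm above the underside to clear pin and fence later.
- holder: Green blade holder, fixed; origin at the centre of its underside, axes parallel to the fitted blade's. Block x -45 to +45, y -114 to +102 mm; its top, the bed, is 22 mm high. A steel fence, 8 mm above the bed, runs y -75 to +75; its face looks to -x, at x = +25, so a blade against it has its origin at x = +1.
- bed (a point): Point on the bed straight above the holder's origin, same axes; a fitted blade's underside is at this height.
- pin_range (a point): Middle, on the bed, of the range in which the brass locating pin is set (holder x +17, y 0 mm). The pin is 8 mm in diameter, 7 mm above the bed, rigid, at this x, but anywhere from -9 to +9 mm along y: not reported, see it or feel for it. A blade not over the pin rides on its flat top; notch over pin leaves 2 mm play either way along y.
- keeper_pivot (a point): Pivot axis (vertical) of the keeper, holder frame x 0, y -86 mm, at the height of the bed.
- keeper_peg (a point): Centre of the top of the black upright peg on the red keeper: 12 mm in diameter, standing 34 mm out of the keeper bar, top 46 mm above the bed, 42 mm from the pivot axis. Pinch or push it to swing the keeper.
- keeper (a joint): Keeper angle, rad: 0 = open, bar to the holder's -x; grows clockwise seen from above; at 1.57 the bar points to the holder's +y over the end of the blade; stop at 1.6; starts at 0 to 0.2. Stays where left (friction 0.05 N m). Bar 14 mm wide, reaches 50 mm from the pivot, underside 6 mm above the bed: it clears a flat blade by 2 mm.
- marker: Bystander: white and blue paint marker lying down, 16x132x16 mm, origin under its middle.
- nipple: Bystander: steel pipe stub standing on end, 42 mm in diameter, 45 mm high, origin at the centre of its foot.
- angle: Bystander: short L-shaped steel angle offcut, 36x70x36 mm, origin under its middle.
- chalk: Bystander: off-white soapstone stick lying down, 12x125x8 mm, origin under its middle.
Mind the look-alikes: they are no part of the job. What is shaped like the blade but brown is not meant.

How it is judged:
By the outcome, as a careful person would: the job done as asked, in the order asked, and still so for the second after the job is handed in, with the robot touching nothing.
It also fails if it takes over 58 s, if anything falls off the work surface, if the arm or the gripper's body presses on something with over 40 N, if the wrist force passes 120 N, or if a joint passes its speed limit or range.

## Robot

A 6-joint arm with a two-finger parallel gripper is mounted at the origin on a cart in front of the work surface, level with it; the furniture and walls round the work are solid. World frame = base frame: x ahead of the robot, y to its left, z up, the work surface at z = 0. Lengths are in m, angles in rad, forces in N, time in s.
With the tool pointing down it reaches from about 0.25 to 0.725 m from the base axis. Payload 4 kg.
Tool frame: the origin (TCP) lies midway between the tips of the shut fingers; the grasp point (between the pads) lies 19 mm behind it; z points along the fingers, y is the line along which they close (so a half turn about z gives the same grasp; the last joint's range is limited). The gripper opens to 85 mm and grips with 20 to 120 N. Pads are 22 mm wide; open, the fingers measure 114 mm over their backs; the gripper's body (76 mm by 85 mm) begins 54 mm behind the grasp point. The pads swing forward as they close: fully open they stand 13 mm farther back than shut.
Start: joints at [0, 0.241, 0.005, 1.335, 0, 1.571], TCP at [0.5, -0, 0.231] pointing down, gripper open.
Joint ranges: [-2.72, 2.72], [-1.05, 1.87], [-1.09, 1.28], [-1.99, 2.15], [-1.42, 1.44], [-3.14, 3.14]. Speed limits (rad/s): [2.79, 2.79, 3.14, 3.14, 3.14, 3.14].

## Interface

Orientations are given as a unit quaternion [x, y, z, w].
In Python, from workcell import bot gives the robot as it stands. The module is installed in compiled form; this text tells all that it offers.
- The arm moves only by the tool jog_arm, never from a script. Its argument "deltas" is a list of rows, each an object with "fingers": the opening, from 0 (shut) to 1 (fully open); "delta_pos": the shift along the tool's x, y, z normalised to -1 to 1, where 1 is 300 mm, a list of three; "yaw": the turn about the tool's z normalised to -1 to 1, where 1 is pi/4 rad. A call has 1 to 12 rows; each row is the pose to reach, as a shift and turn from the pose commanded when the call began, along the tool's axes at that moment; what a row does not reach only later rows make up. A row lasts 1/10 s, in which the tool goes at most 50 mm and 8.59 degrees, less where a joint would pass 70% of its speed; a pose out of reach is approached as far as the arm can. A call with a number of a shift or a turn outside -1 to 1 is refused whole. A call with a gripper value outside its range is refused whole. The fingers move at their own pace and stop on an object; the grip force is fixed at half the most. Time passes only in rows, so rows that repeat a pose let the fingers close. It gives the time, the measured TCP pose, the force, the opening and the grip force at its end, in the units of the state.
- bot.get_obs(): the state, without advancing time (a new reading comes with each control period).
- bot.camera(name): name is "scene" or "side" or "wrist"; returns a dict with "image" (420x560x3 uint8, red, green, blue), "range_z" (420x560 float32, m along the optical axis (not along the pixel's ray), 0 where there is no reading), "fx", "fy", "cx", "cy" (pixels), "rvec" (rotation vector, rad) and "tvec" (3), from world to camera coordinates, as OpenCV has them. Camera axes: x right, y down, z forward; pixel columns grow to the right and rows downward; lengths in m; the calibration is good to about 2 mm. A picture is of the moment at which its call begins.
- bot.job_done(): hands the job in; it is judged then, once.
The state is a dict: "clock": time; "joint_pos": joint angles; "joint_vel": joint speeds; "tau": joint torques, N m; "eef_pos": TCP position; "tool_rot": TCP orientation; "ft_force": force on the tool from outside, world axes, zero at the start; "ft_torque": the same for the moment, N m; "grip_width": finger opening in m; "grasp_force": force on a finger pad.
Only numpy, scipy, OpenCV 4.12 (cv2) and the standard library are available. Lean on these libraries where they do the work, as an engineer would, in place of code of your own. Each camera call takes 0.05 s, during which the arm holds its last target. There are 200 camera calls.

## Working session

There is one attempt and no reset: what is moved stays moved. The work goes in short steps, Python scripts to look and compute and a tool call to move; the robot and the scene stay as the last step left them, time stands still between calls to the robot, and variables do not carry over. Pictures are saved under pics/ and viewed, at most 11 in all, crops included, and the job is handed in when it is done.

Besides the shell and the picture viewer there is one more tool, called after ">>>" by a JSON object that holds its "name" and its "arguments". jog_arm: Moves the arm, as the interface text tells. Scaled input: -1 to 1 covers 300 mm each way for a shift and pi/4 rad each way for a turn. Its arguments: {"type":"object","properties":{"deltas":{"type":"array","items":{"type":"object","properties":{"fingers":{"type":"number"},"delta_pos":{"type":"array","items":{"type":"number"}},"yaw":{"type":"number"}}}}},"required":["deltas"]}

```bash
mkdir -p pics; cat > h.py <<'E'
import numpy as np, cv2, pickle
from workcell import bot
def snap(n):
    c=bot.camera(n); c['R']=cv2.Rodrigues(np.array(c['rvec'],float))[0]; c['t']=np.array(c['tvec'],float).ravel(); return c
def world(c,u,v,z=None,d=None):
    r=np.array([(u-c['cx'])/c['fx'],(v-c['cy'])/c['fy'],1.]); o=-c['R'].T@c['t']; w=c['R'].T@r
    return o+w*(d if d is not None else (z-o[2])/w[2])
def cloud(c):
    v,u=np.mgrid[:420,:560]; d=c['range_z']; p=np.stack([(u-c['cx'])/c['fx']*d,(v-c['cy'])/c['fy']*d,d],-1)
    return (p-c['t'])@c['R']
def proj(c,P):
    q=c['R']@np.array(P)+c['t']; return c['fx']*q[0]/q[2]+c['cx'],c['fy']*q[1]/q[2]+c['cy']
E
python3 - <<'E'
from h import *
o=bot.get_obs(); print(o)
for n in('scene','side','wrist'):
    c=snap(n); pickle.dump(c,open(n+'.pkl','wb')); print(n,-c['R'].T@c['t'],c['fx'],(c['range_z']>0).mean())
    cv2.imwrite(f'pics/{n}0.png',c['image'][:,:,::-1])
E
```

```text
{'clock': 0.0, 'joint_pos': array([ 1.63061059e-05,  2.41373484e-01,  3.70350297e-03,  1.33516987e+00,
       -3.11662197e-05,  1.57081550e+00]), 'joint_vel': array([ 0.00064695, -0.00041954,  0.00076771,  0.00154989, -0.0004115 ,
       -0.00150138]), 'tau': array([ 5.50268451e-04, -3.72315860e+01,  2.52406776e+01,  1.67737965e-02,
        2.29149265e-05,  1.14679995e-05]), 'eef_pos': array([ 4.99370025e-01, -1.31616717e-06,  2.30424752e-01]), 'tool_rot': array([ 0.70710741,  0.70710541, -0.00073353, -0.00071146]), 'ft_force': array([ 0.29656714, -0.52448711, -0.32327966]), 'ft_torque': array([ 0.03514675, -0.03531012, -0.00299505]), 'grasp_force': 0.0, 'grip_width': 0.08562108828554552}
scene [-0.22720668  0.59194644  1.24356245] 469.022593847517 0.995829081632653
side [ 0.09007108 -1.25942761  0.95458267] 517.3583769478721 0.9960586734693877
wrist [0.49949955 0.07647688 0.37265872] 325.8313043232483 0.9959183673469387
```

View pics/scene0.png

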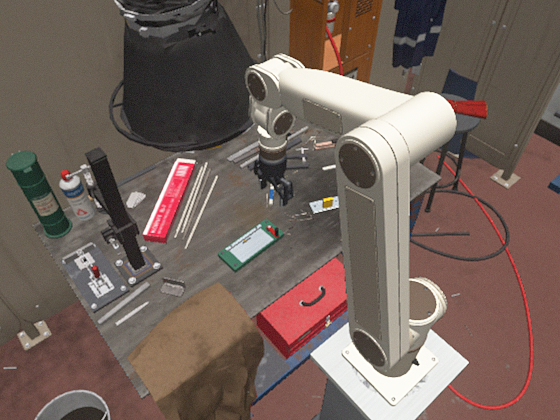

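View pics/wrist0.png

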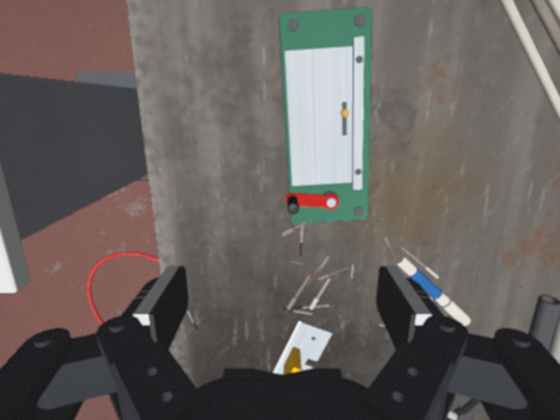

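Wrist view: the holder is at about (330,115), with the brass pin at (345,113). The red keeper is open, pivot (331,202) and peg (292,205). The blade with its yellow tab is at (303,350), partly behind the gripper, and the marker is at (430,290). I'll shift toward -y to see the blade clearly.

>>> {"name": "jog_arm", "arguments": {"deltas": [{"delta_pos": [-0.15, 0, 0], "yaw": 0, "fingers": 1}, {"delta_pos": [-0.3, 0, 0], "yaw": 0, "fingers": 1}, {"delta_pos": [-0.4, 0, 0], "yaw": 0, "fingers": 1}, {"delta_pos": [-0.4, 0, 0], "yaw": 0, "fingers": 1}, {"delta_pos": [-0.4, 0, 0], "yaw": 0, "fingers": 1}]}}

```text
clock: 0.65
eef_pos: [0.4996, -0.1204, 0.2309]
tool_rot: [0.708, 0.706, -0.0, -0.001]
ft_force: [0.5, -0.1, 0.2]
grip_width: 0.0856
grasp_force: 0.0
```

```bash
python3 - <<'E'
from h import *
c=snap('wrist'); pickle.dump(c,open('wrist1.pkl','wb')); cv2.imwrite('pics/wrist1.png',c['image'][:,:,::-1])
print(bot.get_obs()['eef_pos'])
for n in('wrist','wrist1'):
    c=pickle.load(open(n+'.pkl','rb')); P=cloud(c); h=cv2.cvtColor(c['image'],cv2.COLOR_RGB2HSV); H,S,V=[h[...,i].astype(int) for i in range(3)]
    ms={'green':(H>65)&(H<90)&(S>90)&(V>40),'red':((H<6)|(H>174))&(S>180)&(P[...,2]>.0),'orange':(H>8)&(H<20)&(S>150)&(P[...,2]>0.0),'yellow':(H>20)&(H<32)&(S>150)}
    for k,m in ms.items():
        N,l,st,ce=cv2.connectedComponentsWithStats(m.astype(np.uint8))
        for i in np.argsort(-st[1:,4])[:2]+1:
            q=P[l==i]; print(n,k,st[i],ce[i].round(1),'med',np.median(q,0).round(4),'zmax',np.percentile(q[:,2],[10,90]).round(4))
            if k=='green':
                p=np.argwhere(l==i)[:,::-1]; pts=np.array([world(c,*a,z=np.median(q[:,2]))[:2] for a in p]); r=cv2.minAreaRect((pts*1000).astype(np.float32)); print(r)
E
```

```text
[ 0.49972036 -0.11962216  0.23095709]
wrist green [ 280    8   91  215 5425] [330.6  97. ] med [0.55   0.1319 0.0216] zmax [0.0205 0.0226]
((546.3607177734375, 56.05876159667969), (87.21167755126953, 211.8062744140625), 3.5896387100219727)
wrist red [286 194  52  13 371] [311.  199.2] med [ 0.5306 -0.0209  0.0336] zmax [0.0326 0.0345]
wrist yellow [285 349  16  25 281] [292.8 362.7] med [ 0.5131 -0.2417  0.0279] zmax [0.0138 0.0429]
wrist yellow [344 111   4   4  14] [345.3 112.5] med [0.5631 0.0688 0.0286] zmax [0.0278 0.0294]
wrist1 green [ 286    0   93  115 3124] [338.6  82.9] med [ 0.5628 -0.0316  0.0216] zmax [0.0205 0.0227]
((549.6774291992188, 0.9294281005859375), (87.5237045288086, 104.16021728515625), 3.5060248374938965)
wrist1 red [293  75  51  18 472] [316.5  82.5] med [ 0.5328 -0.0237  0.0336] zmax [0.0327 0.0347]
wrist1 red [286  79   6   8  14] [287.6  83.3] med [ 0.5044 -0.0247  0.0409] zmax [0.0334 0.0534]
wrist1 yellow [285 270  17  39 431] [292.6 289.1] med [ 0.512  -0.2493  0.0421] zmax [0.02   0.0438]
```

View pics/wrist1.png

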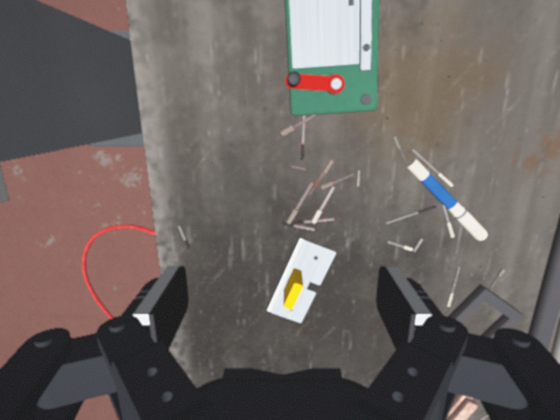

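The blade is now clear: tab top at about (293,295), notch at (313,288), plate corners about (304,239), (336,253), (302,323) and (268,310). The keeper pivot is at (337,84) and the peg at (293,79).

```bash
python3 - <<'E'
from h import *
c=pickle.load(open('wrist1.pkl','rb')); im=c['image'];P=cloud(c); h=cv2.cvtColor(im,cv2.COLOR_RGB2HSV); H,S,V=[h[...,i].astype(int) for i in range(3)]
roi=np.zeros(H.shape,bool); roi[232:332,260:345]=1
yel=(H>18)&(H<34)&(S>120)&roi
m=((((V>140)&(S<50))|yel)&roi).astype(np.uint8)
N,l,st,ce=cv2.connectedComponentsWithStats(m); i=np.argmax(st[1:,4])+1; print(st[i])
plate=(l==i)&~yel
print('plate z',np.percentile(P[plate][:,2],[10,50,90]))
p=np.argwhere(plate)[:,::-1]
pts=np.array([world(c,*a,z=.004)[:2] for a in p])*1000
r=cv2.minAreaRect(pts.astype(np.float32)); print('plate rect',r)
top=yel&(P[...,2]>.040); q=np.array([world(c,*a,z=.044)[:2] for a in np.argwhere(top)[:,::-1]])*1000
print('tab',cv2.minAreaRect(q.astype(np.float32)),q.mean(0),P[top][:,2].mean())
def peg(n,r):
    c=pickle.load(open(n+'.pkl','rb'));P=cloud(c)
    mm=(P[...,2]>.055)&(P[...,2]<.09)&(np.hypot(P[...,0]-.51,P[...,1]+.023)<.05); print(n,'peg',mm.sum(),P[mm].mean(0),P[mm][:,2].max())
peg('wrist',0);peg('wrist1',0)
# holder axes
th=np.deg2rad(3.55); R=np.array([[np.cos(th),-np.sin(th)],[np.sin(th),np.cos(th)]])
ho=np.array([.54636,.05606])+R@[0,.006]; print('origin',ho)
for n in('wrist','wrist1'):
    c=pickle.load(open(n+'.pkl','rb'));P=cloud(c)
    L=(P[...,:2]-ho)@R*1000; z=P[...,2]
    f=(z>.0275)&(z<.032)&(abs(L[...,1])<72)&(L[...,0]>20)&(L[...,0]<50)
    if f.sum(): 
        x=L[f]; A=np.polyfit(x[:,1],x[:,0],1); print(n,'fence x',np.percentile(x[:,0],[1,5,50,95,99]),'y',np.percentile(x[:,1],[0,100]),A,z[f].mean())
    g=(z>.0275)&(z<.032)&(abs(L[...,1])<15)&(L[...,0]>10)&(L[...,0]<22)
    if g.sum(): print('pin',g.sum(),L[g].mean(0),np.ptp(L[g],axis=0))
    hh=cv2.cvtColor(c['image'],cv2.COLOR_RGB2HSV).astype(int)
    o=(hh[...,0]>8)&(hh[...,0]<32)&(hh[...,1]>120)&(abs(L[...,0]-17)<9)&(abs(L[...,1])<16)
    if o.sum(): 
        q=np.array([world(c,*a,z=.029)[:2] for a in np.argwhere(o)[:,::-1]]); print('pin col',o.sum(),((q-ho)@R*1000).mean(0),z[o].max())
    w=(hh[...,1]<50)&(hh[...,2]>150)&(abs(L[...,0])<14)&(abs(L[...,1]+86)<14)
    if w.sum():
        print('pivot',w.sum(),L[w].mean(0),z[w].mean())
E
python3 - <<'E'
import cv2
a=cv2.imread('pics/wrist0.png')[0:230,260:400]; cv2.imwrite('pics/h0.png',cv2.resize(a,None,fx=2.6,fy=2.6,interpolation=cv2.INTER_CUBIC))
E
```

```text
[ 267  238   70   85 3018]
plate z [0.00132864 0.00328859 0.00440627]
plate rect ((522.1643676757812, -260.4933776855469), (114.24808502197266, 51.117122650146484), 67.79069519042969)
tab ((512.064697265625, -253.4982452392578), (38.661643981933594, 13.961823463439941), 73.89867401123047) [ 511.58689385 -254.39806007] 0.044315112485600085
wrist peg 137 [ 0.5094732  -0.02043403  0.06568217] 0.06879577372985597
wrist1 peg 155 [ 0.50951058 -0.02224928  0.06696658] 0.06946313822378246
origin [0.54598848 0.06204849]
wrist fence x [25.22946565 25.45898655 29.83841408 34.29799978 34.95919143] y [-71.8389208   71.98362535] [4.32082758e-05 2.98152851e+01] 0.029602305567317102
pin 47 [16.93109074  5.4587393 ] [7.13960634 6.9309003 ]
pin col 35 [16.91406292  5.68168104] 0.030076469850953354
pivot 58 [  0.41187183 -86.11917062] 0.03642958441324005
wrist1 fence x [24.96878535 25.236873   29.61472667 34.42379234 34.99247382] y [-71.98974362 -15.450882  ] [-1.03865923e-02  2.92409950e+01] 0.029665090182730162
pivot 80 [  0.27999386 -86.60435979] 0.03655802379535574
```

View pics/h0.png

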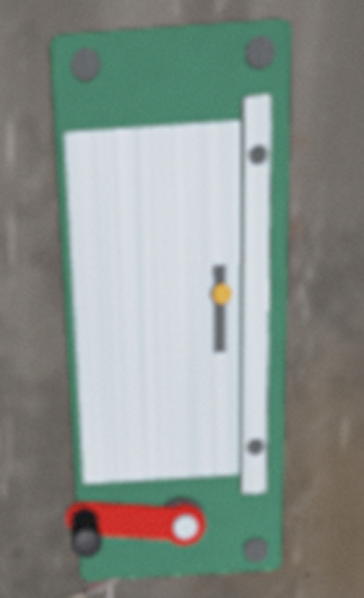

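The pin is visible at holder (17, +5.5) mm. The holder origin is (0.546, 0.062) with yaw +0.062, and the blade yaw is about -0.388. The tab centre is about (0.5117, -0.2553). Next I hover over the tab, then descend.

>>> {"name": "jog_arm", "arguments": {"deltas": [{"delta_pos": [-0.15, 0.01, 0.1], "yaw": 0.15, "fingers": 1}, {"delta_pos": [-0.3, 0.03, 0.2], "yaw": 0.3, "fingers": 1}, {"delta_pos": [-0.45, 0.04, 0.3], "yaw": 0.49, "fingers": 1}, {"delta_pos": [-0.452, 0.04, 0.4], "yaw": 0.494, "fingers": 1}, {"delta_pos": [-0.452, 0.04, 0.4], "yaw": 0.494, "fingers": 1}, {"delta_pos": [-0.452, 0.04, 0.4], "yaw": 0.494, "fingers": 1}, {"delta_pos": [-0.452, 0.04, 0.4], "yaw": 0.494, "fingers": 1}]}}

```text
clock: 1.4
eef_pos: [0.5134, -0.2545, 0.1133]
tool_rot: [0.829, 0.559, 0.001, 0.001]
ft_force: [0.3, 0.3, 0.7]
grip_width: 0.0853
grasp_force: 0.0
```

```bash
python3 - <<'E'
from h import *
c=snap('wrist'); im=c['image'];P=cloud(c); h=cv2.cvtColor(im,cv2.COLOR_RGB2HSV); H,S,V=[h[...,i].astype(int) for i in range(3)]
cv2.imwrite('pics/w2.png',im[:,:,::-1])
o=bot.get_obs();print(o['eef_pos'],o['tool_rot'])
yel=(H>18)&(H<34)&(S>120)&(P[...,2]>0.040)&(P[...,2]<.05)
print(yel.sum(), P[yel].mean(0) if yel.sum() else 0)
s=pickle.load(open('scene.pkl','rb'))
s=pickle.load(open('side.pkl','rb'))
for n in('scene','side'):
    s=snap(n); h=cv2.cvtColor(s['image'],cv2.COLOR_RGB2HSV); P=cloud(s)
    y=(h[...,0]>18)&(h[...,0]<34)&(h[...,1]>120)&(P[...,2]>0.038)&(P[...,2]<.05)&(abs(P[...,0]-.512)<.05)&(abs(P[...,1]+.255)<.05)
    if y.sum(): print(n,y.sum(),P[y].mean(0))
E
```

```text
[ 0.51365359 -0.25467079  0.11372983] [0.82947277 0.55854398 0.00103374 0.00157463]
709 [ 0.51245287 -0.25588871  0.04341186]
scene 27 [ 0.50791936 -0.25502066  0.04034613]
side 36 [ 0.51260523 -0.2590605   0.04446269]
```

View pics/w2.png

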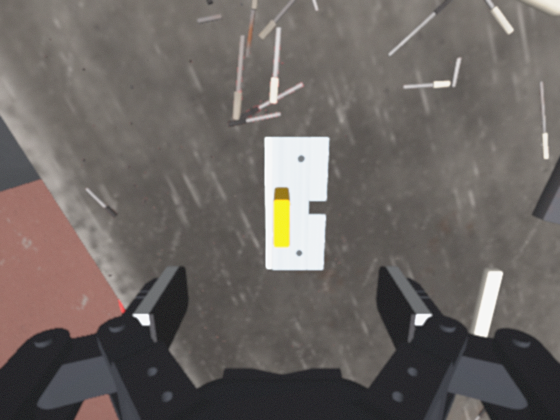

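The blade is square in the tool frame: tab at (281,222), notch at (317,208). The tab sits within about 1.5 mm of the TCP axis, so I descend and grip.

>>> {"name": "jog_arm", "arguments": {"deltas": [{"delta_pos": [-0.005, -0.002, 0.12], "yaw": 0, "fingers": 1}, {"delta_pos": [-0.005, -0.002, 0.24], "yaw": 0, "fingers": 1}, {"delta_pos": [-0.005, -0.002, 0.313], "yaw": 0, "fingers": 1}, {"delta_pos": [-0.005, -0.002, 0.313], "yaw": 0, "fingers": 1}, {"delta_pos": [-0.005, -0.002, 0.313], "yaw": 0, "fingers": 0}, {"delta_pos": [-0.005, -0.002, 0.313], "yaw": 0, "fingers": 0}, {"delta_pos": [-0.005, -0.002, 0.313], "yaw": 0, "fingers": 0}, {"delta_pos": [-0.005, -0.002, 0.313], "yaw": 0, "fingers": 0}, {"delta_pos": [-0.005, -0.002, 0.313], "yaw": 0, "fingers": 0}, {"delta_pos": [-0.005, -0.002, 0.313], "yaw": 0, "fingers": 0}, {"delta_pos": [-0.005, -0.002, 0.313], "yaw": 0, "fingers": 0}, {"delta_pos": [-0.005, -0.002, 0.313], "yaw": 0, "fingers": 0}]}}

```text
clock: 2.75
eef_pos: [0.5115, -0.2571, 0.0183]
tool_rot: [0.83, 0.558, 0.0, 0.001]
ft_force: [-0.6, 0.3, 5.5]
grip_width: 0.0108
grasp_force: 59.3
```

>>> {"name": "jog_arm", "arguments": {"deltas": [{"delta_pos": [0, 0, -0.08], "yaw": 0, "fingers": 0}, {"delta_pos": [0, 0, -0.2], "yaw": 0, "fingers": 0}, {"delta_pos": [0, 0, -0.3], "yaw": 0, "fingers": 0}, {"delta_pos": [0, 0, -0.3], "yaw": 0, "fingers": 0}, {"delta_pos": [0, 0, -0.3], "yaw": 0, "fingers": 0}]}}

```text
clock: 3.25
eef_pos: [0.5106, -0.2567, 0.1069]
tool_rot: [0.83, 0.557, -0.0, -0.0]
ft_force: [-0.6, 0.6, -2.8]
grip_width: 0.0108
grasp_force: 59.2
```

```bash
python3 - <<'E'
from h import *
from scipy.spatial.transform import Rotation as Ro
c=snap('wrist'); im=c['image']; cv2.imwrite('pics/w3.png',im[:,:,::-1])
o=bot.get_obs(); T=Ro.from_quat(o['tool_rot']); print(o['eef_pos'],o['tool_rot'],o['ft_force'])
P=(cloud(c)-o['eef_pos'])@T.as_matrix()*1000
h=cv2.cvtColor(im,cv2.COLOR_RGB2HSV).astype(int)
m=(h[...,1]<60)&(h[...,2]>130)&(P[...,2]>0)&(P[...,2]<30)&(abs(P[...,0])<80)&(abs(P[...,1])<60)
q=P[m]; print(m.sum())
if m.sum():
    print(np.percentile(q,[0,1,50,99,100],axis=0).round(1)); print(cv2.minAreaRect(q[:,:2].astype(np.float32)))
    A=np.c_[q[:,:2],np.ones(len(q))]; print('plane z=ax+by+c',np.linalg.lstsq(A,q[:,2],rcond=None)[0])
E
```

```text
[ 0.50964877 -0.25618476  0.10569608] [ 8.30173475e-01  5.57503009e-01 -7.69524041e-04 -1.34346724e-03] [ 0.56671612 -0.13277806 -3.19230256]
10233
[[-57.1 -12.    0.4]
 [-53.7 -11.4  12. ]
 [ 29.7  15.   13.6]
 [ 55.3  36.4  16. ]
 [ 55.8  37.   17.6]]
((-0.6804428100585938, 12.488747596740723), (49.031856536865234, 112.84636688232422), 89.92507934570312)
plane z=ax+by+c [-1.34448403e-03 -2.04898955e-02  1.40110189e+01]
```

View pics/w3.png

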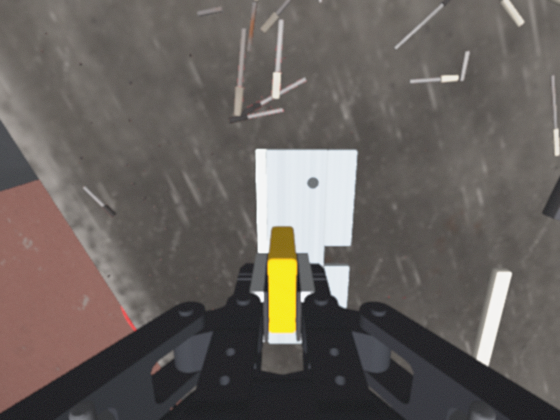

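In hand, the blade origin is at tool (-0.7, 13.0) mm, aligned to about 0.1°, with its underside 18 mm below the TCP. Carrying it high toward the holder.

>>> {"name": "jog_arm", "arguments": {"deltas": [{"delta_pos": [0.06, -0.02, -0.06], "yaw": -0.08, "fingers": 0}, {"delta_pos": [0.18, -0.06, -0.1], "yaw": -0.2, "fingers": 0}, {"delta_pos": [0.32, -0.11, -0.1], "yaw": -0.32, "fingers": 0}, {"delta_pos": [0.46, -0.15, -0.1], "yaw": -0.44, "fingers": 0}, {"delta_pos": [0.6, -0.2, -0.1], "yaw": -0.573, "fingers": 0}, {"delta_pos": [0.74, -0.25, -0.1], "yaw": -0.573, "fingers": 0}, {"delta_pos": [0.84, -0.28, -0.1], "yaw": -0.573, "fingers": 0}, {"delta_pos": [0.9, -0.3, -0.1], "yaw": -0.573, "fingers": 0}, {"delta_pos": [0.9, -0.3, -0.1], "yaw": -0.573, "fingers": 0}, {"delta_pos": [0.9, -0.3, -0.1], "yaw": -0.573, "fingers": 0}, {"delta_pos": [0.9, -0.3, -0.1], "yaw": -0.573, "fingers": 0}]}}

```text
clock: 4.4
eef_pos: [0.5288, 0.0263, 0.1361]
tool_rot: [0.685, 0.728, -0.001, -0.001]
ft_force: [0.5, -0.2, -2.6]
grip_width: 0.0108
grasp_force: 59.1
```

```bash
cat > go.py <<'E'
import sys; from h import *
from scipy.spatial.transform import Rotation as Ro
def rel(hx,hy,z):   # blade origin target in holder frame (mm), TCP z (m)
    th=np.deg2rad(3.55); o=bot.get_obs(); R=Ro.from_quat(o['tool_rot']).as_matrix()
    x,y=(hx-13.0)/1e3,(hy+.7)/1e3
    t=np.array([.54599+np.cos(th)*x-np.sin(th)*y,.06205+np.sin(th)*x+np.cos(th)*y,z])
    a=np.degrees(np.arctan2(R[1,0],R[0,0]))-90
    d=R.T@(t-o['eef_pos']); print('eef',o['eef_pos'].round(4),'yaw',a.round(2),'tilt',R[:2,2].round(4),'delta',(d/.3).round(4),'yawcmd',((a-3.55)/45).round(4),'F',o['ft_force'].round(1),o['ft_torque'].round(2),o['clock'])
rel(*map(float,sys.argv[1:4]))
E
python3 go.py -1.5 5.5 .13
```

```text
eef [0.5288 0.0263 0.1361] yaw 3.49 tilt [-0.0026 -0.0006] delta [0.1362 0.016  0.0203] yawcmd -0.0013 F [ 0.5 -0.2 -2.6] [-0.02  0.07  0.02] 4.4
```

>>> {"name": "jog_arm", "arguments": {"deltas": [{"delta_pos": [0.1, 0.016, 0], "yaw": 0, "fingers": 0}, {"delta_pos": [0.136, 0.016, 0.04], "yaw": 0, "fingers": 0}, {"delta_pos": [0.136, 0.016, 0.14], "yaw": 0, "fingers": 0}, {"delta_pos": [0.136, 0.016, 0.22], "yaw": 0, "fingers": 0}, {"delta_pos": [0.136, 0.016, 0.26], "yaw": 0, "fingers": 0}, {"delta_pos": [0.136, 0.016, 0.26], "yaw": 0, "fingers": 0}, {"delta_pos": [0.136, 0.016, 0.26], "yaw": 0, "fingers": 0}, {"delta_pos": [0.136, 0.016, 0.26], "yaw": 0, "fingers": 0}]}}

```text
clock: 5.2
eef_pos: [0.5332, 0.0681, 0.0607]
tool_rot: [0.685, 0.729, 0.001, 0.001]
ft_force: [-0.5, -0.2, -2.3]
grip_width: 0.011
grasp_force: 59.0
```

```bash
python3 go.py -1.5 5.5 .040; python3 - <<'E'
from h import *
c=snap('wrist'); cv2.imwrite('pics/w4.png',cv2.resize(c['image'][120:420,150:430,::-1],None,fx=2,fy=2,interpolation=cv2.INTER_CUBIC))
o=bot.get_obs();P=cloud(c)
th=np.deg2rad(3.55);R=np.array([[np.cos(th),-np.sin(th)],[np.sin(th),np.cos(th)]])
L=(P[...,:2]-[.54599,.06205])@R*1000;z=P[...,2]
f=(z>.027)&(z<.033)&(abs(L[...,1])<75)&(L[...,0]>18)&(L[...,0]<45)&(L[...,1]>20)
print('fence',f.sum(),np.percentile(L[f],[1,50,99],axis=0).round(1),z[f].mean())
b=(z>.037)&(z<.046)&(L[...,1]>25)&(L[...,1]<75)&(abs(L[...,0])<35)
print('blade',b.sum(),np.percentile(L[b],[1,50,99],axis=0).round(1),z[b].mean())
E
```

```text
eef [0.5332 0.0681 0.0607] yaw 3.53 tilt [0.0027 0.0002] delta [-0.002  -0.0074  0.069 ] yawcmd -0.0005 F [-0.5 -0.2 -2.3] [ 0.03 -0.   -0.05] 5.2
fence 1546 [[25.3 20.7]
 [30.7 51.3]
 [35.  73.7]] 0.029530423759153934
blade 3749 [[-25.3  25.3]
 [ -5.6  44.2]
 [ 22.9  62.4]] 0.045296466462266434
```

View pics/w4.png

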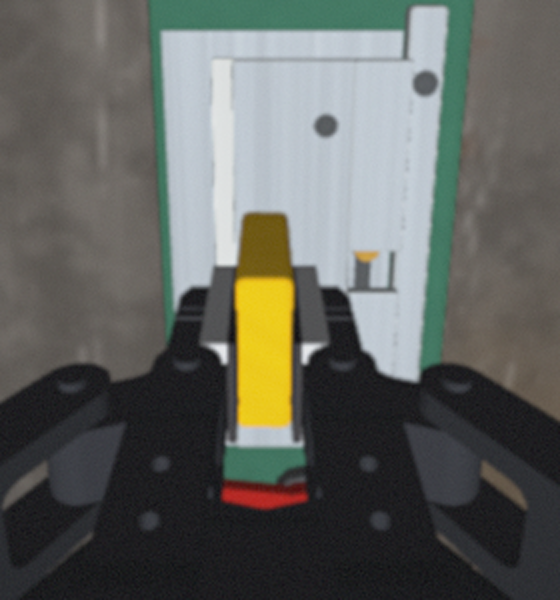

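The pin shows inside the notch at about (365,256), centred left to right. Lowering gently.

>>> {"name": "jog_arm", "arguments": {"deltas": [{"delta_pos": [-0.001, -0.005, 0.01], "yaw": 0, "fingers": 0}, {"delta_pos": [-0.001, -0.005, 0.02], "yaw": 0, "fingers": 0}, {"delta_pos": [-0.001, -0.005, 0.03], "yaw": 0, "fingers": 0}, {"delta_pos": [-0.001, -0.005, 0.038], "yaw": 0, "fingers": 0}, {"delta_pos": [-0.001, -0.005, 0.045], "yaw": 0, "fingers": 0}, {"delta_pos": [-0.001, -0.005, 0.05], "yaw": 0, "fingers": 0}, {"delta_pos": [-0.001, -0.005, 0.05], "yaw": 0, "fingers": 0}, {"delta_pos": [-0.001, -0.005, 0.05], "yaw": 0, "fingers": 0}, {"delta_pos": [-0.001, -0.005, 0.05], "yaw": 0, "fingers": 0}]}}

```text
clock: 6.15
eef_pos: [0.5306, 0.0679, 0.0445]
tool_rot: [0.685, 0.729, 0.0, 0.0]
ft_force: [0.2, -0.4, -2.1]
grip_width: 0.0107
grasp_force: 59.0
```

```bash
python3 go.py -1.5 5.5 .040
```

```text
eef [0.5306 0.0679 0.0445] yaw 3.56 tilt [0.0003 0.0001] delta [-0.0019  0.0015  0.0151] yawcmd 0.0001 F [ 0.2 -0.4 -2.1] [ 0.04  0.   -0.03] 6.15
```

>>> {"name": "jog_arm", "arguments": {"deltas": [{"delta_pos": [-0.002, 0.001, 0.005], "yaw": 0, "fingers": 0}, {"delta_pos": [-0.002, 0.001, 0.01], "yaw": 0, "fingers": 0}, {"delta_pos": [-0.002, 0.001, 0.014], "yaw": 0, "fingers": 0}, {"delta_pos": [-0.002, 0.001, 0.017], "yaw": 0, "fingers": 0}, {"delta_pos": [-0.002, 0.001, 0.017], "yaw": 0, "fingers": 0}, {"delta_pos": [-0.002, 0.001, 0.017], "yaw": 0, "fingers": 0}]}}

```text
clock: 6.75
eef_pos: [0.5309, 0.0672, 0.0403]
tool_rot: [0.685, 0.729, 0.0, 0.0]
ft_force: [-2.8, -0.9, 5.4]
grip_width: 0.0108
grasp_force: 60.2
```

```bash
python3 go.py 1 5.5 .040
```

```text
eef [0.5309 0.0672 0.0403] yaw 3.55 tilt [ 0.0006 -0.    ] delta [0.0003 0.0091 0.001 ] yawcmd 0.0001 F [-2.8 -0.9  5.4] [-0.11  0.72  0.02] 6.75
```

It is seated on the bed. Now sliding to the fence.

>>> {"name": "jog_arm", "arguments": {"deltas": [{"delta_pos": [0, 0.003, 0], "yaw": 0, "fingers": 0}, {"delta_pos": [0, 0.005, 0], "yaw": 0, "fingers": 0}, {"delta_pos": [0, 0.007, 0], "yaw": 0, "fingers": 0}, {"delta_pos": [0, 0.009, 0], "yaw": 0, "fingers": 0}, {"delta_pos": [0, 0.01, 0], "yaw": 0, "fingers": 0}, {"delta_pos": [0, 0.01, 0], "yaw": 0, "fingers": 0}, {"delta_pos": [0, 0.01, 0], "yaw": 0, "fingers": 0}]}}

```text
clock: 7.45
eef_pos: [0.5327, 0.0674, 0.0403]
tool_rot: [0.685, 0.729, -0.001, -0.001]
ft_force: [-5.4, -0.0, 8.0]
grip_width: 0.011
grasp_force: 60.7
```

```bash
python3 go.py 1 5.5 .040
```

```text
eef [0.5327 0.0674 0.0403] yaw 3.56 tilt [-0.0016 -0.    ] delta [0.0002 0.0032 0.0009] yawcmd 0.0002 F [-5.4 -0.   8. ] [-0.08  1.23 -0.02] 7.45
```

>>> {"name": "jog_arm", "arguments": {"deltas": [{"delta_pos": [0, 0.003, -0.002], "yaw": 0, "fingers": 0}, {"delta_pos": [0, 0.005, -0.002], "yaw": 0, "fingers": 0}, {"delta_pos": [0, 0.007, -0.002], "yaw": 0, "fingers": 0}, {"delta_pos": [0, 0.008, -0.002], "yaw": 0, "fingers": 0}, {"delta_pos": [0, 0.008, -0.002], "yaw": 0, "fingers": 0}, {"delta_pos": [0, 0.008, -0.002], "yaw": 0, "fingers": 0}]}}

```text
clock: 8.05
eef_pos: [0.5353, 0.0676, 0.0403]
tool_rot: [0.685, 0.729, -0.001, -0.001]
ft_force: [-5.4, -0.8, 7.0]
grip_width: 0.011
grasp_force: 60.5
```

```bash
python3 go.py 1 5.5 .040
```

```text
eef [0.5353 0.0676 0.0403] yaw 3.56 tilt [-0.0017 -0.    ] delta [ 0.0001 -0.0055  0.001 ] yawcmd 0.0002 F [-5.4 -0.8  7. ] [-0.08  1.15 -0.03] 8.05
```

>>> {"name": "jog_arm", "arguments": {"deltas": [{"delta_pos": [0, 0.002, -0.002], "yaw": 0, "fingers": 0}, {"delta_pos": [0, 0.004, -0.002], "yaw": 0, "fingers": 0}, {"delta_pos": [0, 0.006, -0.002], "yaw": 0, "fingers": 0}, {"delta_pos": [0, 0.008, -0.002], "yaw": 0, "fingers": 0}, {"delta_pos": [0, 0.008, -0.002], "yaw": 0, "fingers": 0}, {"delta_pos": [0, 0.008, -0.002], "yaw": 0, "fingers": 0}]}}

```text
clock: 8.65
eef_pos: [0.5353, 0.0676, 0.0404]
tool_rot: [0.685, 0.729, -0.002, -0.002]
ft_force: [-9.9, 0.5, 9.3]
grip_width: 0.0108
grasp_force: 60.9
```

```bash
python3 go.py 1 5.5 .040; python3 - <<'E'
from h import *
c=snap('wrist'); cv2.imwrite('pics/w5.png',cv2.resize(c['image'][120:420,150:430,::-1],None,fx=2,fy=2,interpolation=cv2.INTER_CUBIC))
E
```

```text
eef [0.5353 0.0676 0.0404] yaw 3.56 tilt [-0.0062 -0.0003] delta [ 0.0001 -0.0057  0.0013] yawcmd 0.0003 F [-9.9  0.5  9.3] [-0.13  1.91  0.05] 8.65
```

View pics/w5.png

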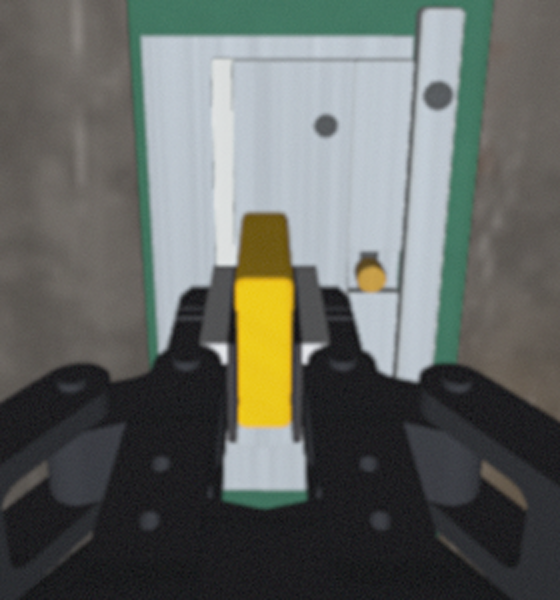

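The back edge is at the fence and the pin is in the notch at (370,275). The force rises without any motion. I'll push slightly more, then release.

>>> {"name": "jog_arm", "arguments": {"deltas": [{"delta_pos": [0, 0.004, -0.003], "yaw": 0, "fingers": 0}, {"delta_pos": [0, 0.008, -0.003], "yaw": 0, "fingers": 0}, {"delta_pos": [0, 0.008, -0.003], "yaw": 0, "fingers": 0}, {"delta_pos": [0, 0.008, -0.003], "yaw": 0, "fingers": 0}]}}

```text
clock: 9.1
eef_pos: [0.5355, 0.0676, 0.0406]
tool_rot: [0.685, 0.729, -0.004, -0.004]
ft_force: [-13.0, -1.3, 9.7]
grip_width: 0.0108
grasp_force: 61.0
```

>>> {"name": "jog_arm", "arguments": {"deltas": [{"delta_pos": [0, -0.008, 0], "yaw": 0, "fingers": 0}, {"delta_pos": [0, -0.008, 0], "yaw": 0, "fingers": 0.5}, {"delta_pos": [0, -0.008, 0], "yaw": 0, "fingers": 0.5}, {"delta_pos": [0, -0.008, 0], "yaw": 0, "fingers": 0.5}, {"delta_pos": [0, -0.008, 0], "yaw": 0, "fingers": 0.5}, {"delta_pos": [0, -0.008, -0.1], "yaw": 0, "fingers": 0.5}, {"delta_pos": [0, -0.008, -0.2], "yaw": 0, "fingers": 0.5}, {"delta_pos": [0, -0.008, -0.3], "yaw": 0, "fingers": 0.5}, {"delta_pos": [0, -0.008, -0.3], "yaw": 0, "fingers": 0.5}, {"delta_pos": [0, -0.008, -0.3], "yaw": 0, "fingers": 0.5}, {"delta_pos": [0, -0.008, -0.3], "yaw": 0, "fingers": 0.5}]}}

```text
clock: 10.2
eef_pos: [0.5379, 0.0676, 0.1303]
tool_rot: [0.685, 0.729, -0.001, -0.001]
ft_force: [-0.6, 0.6, -0.2]
grip_width: 0.043
grasp_force: 0.0
```

```bash
python3 - <<'E'
from h import *
c=snap('wrist'); im=c['image']; cv2.imwrite('pics/w6.png',cv2.resize(im[60:360,150:430,::-1],None,fx=2,fy=2,interpolation=cv2.INTER_CUBIC))
o=bot.get_obs();P=cloud(c);print(o['eef_pos'])
th=np.deg2rad(3.55);R=np.array([[np.cos(th),-np.sin(th)],[np.sin(th),np.cos(th)]])
L=(P[...,:2]-[.54599,.06205])@R*1000;z=P[...,2]
for a,b in((-45,-25),(25,55)):
    for xx in((-15,-5),(0,20)):
        m=(L[...,1]>a)&(L[...,1]<b)&(L[...,0]>xx[0])&(L[...,0]<xx[1]); print(a,xx,m.sum(),np.median(z[m]) if m.sum() else 0)
f=(z>.0285)&(z<.032)&(L[...,0]>18)&(L[...,0]<45)
for a in(-60,-30,20,50,65):
    g=f&(abs(L[...,1]-a)<5)
    if g.sum(): print('fence@',a,np.percentile(L[g][:,0],[2,98]).round(2))
E
```

```text
[0.5376127  0.06761957 0.13000573]
-45 (-15, -5) 206 0.025554828764939114
-45 (0, 20) 528 0.02558409692503718
25 (-15, -5) 505 0.025582535153360363
25 (0, 20) 1310 0.025933520355406785
fence@ -60 [25.02 28.41]
fence@ -30 [25.47 34.56]
fence@ 20 [25.3  34.46]
fence@ 50 [25.42 34.5 ]
fence@ 65 [25.47 34.87]
```

View pics/w6.png

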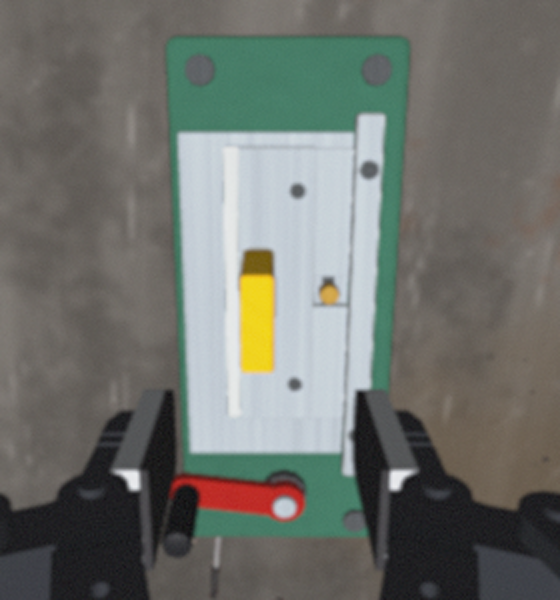

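The blade is flat: its top reads 25.6–25.9 mm at all four spots. Its back edge lies along the fence (about x=350) and the pin is in the notch at (330,292). The keeper peg top is at (178,545). Now planning the peg moves.

```bash
cat > peg.py <<'E'
from h import *
from scipy.spatial.transform import Rotation as Ro
th=np.deg2rad(3.55);R=np.array([[np.cos(th),-np.sin(th)],[np.sin(th),np.cos(th)]]); ho=np.array([.54599,.06205])
c=snap('wrist');P=cloud(c);L=(P[...,:2]-ho)@R*1000;z=P[...,2]
h=cv2.cvtColor(c['image'],cv2.COLOR_RGB2HSV).astype(int)
m=(z>.0655)&(z<.075)&(np.hypot(L[...,0],L[...,1]+86)<60)&(np.hypot(L[...,0],L[...,1]+86)>30)&(h[...,2]<110)
print('peg',m.sum(),L[m].mean(0) if m.sum() else 0,np.ptp(L[m],axis=0))
if m.sum(): p=L[m].mean(0)-[0,-86]; print('theta',np.arctan2(p[1],-p[0]),np.hypot(*p))
y=(h[...,0]>18)&(h[...,0]<34)&(h[...,1]>120)&(z>.063)&(z<.07)&(abs(L[...,1])<40); print('tab',L[y].mean(0),np.ptp(L[y],axis=0),z[y].mean())
o=bot.get_obs(); T=Ro.from_quat(o['tool_rot']).as_matrix(); print(o['eef_pos'],o['clock'])
for t in (.1,.12,.3,.5,.7,.9,1.1,1.3,1.45,1.57,1.6,1.65):
    q=np.array([-42*np.cos(t),-86+42*np.sin(t)])/1e3; w=np.r_[ho+R@q,.043]
    print(t,((T.T@(w-o['eef_pos']))/.3).round(4))
E
python3 peg.py
```

```text
peg 167 [-41.2673549 -80.5503514] [10.79805133 12.1034348 ]
theta 0.13129741531550138 41.62563213375684
tab [-10.52641957   7.49444109] [10.98071197 34.66069912] 0.06537619905786857
[0.53759083 0.06763448 0.12993625] 10.3
0.1 [-0.2929 -0.1117  0.2902]
0.12 [-0.2902 -0.1114  0.2902]
0.3 [-0.2655 -0.1062  0.2901]
0.5 [-0.2398 -0.0953  0.2901]
0.7 [-0.2167 -0.0795  0.2901]
0.9 [-0.1973 -0.0594  0.29  ]
1.1 [-0.1822 -0.0359  0.2899]
1.3 [-0.172  -0.0098  0.2898]
1.45 [-0.1679  0.0107  0.2898]
1.57 [-0.1669  0.0275  0.2897]
1.6 [-0.167   0.0317  0.2897]
1.65 [-0.1674  0.0387  0.2897]
```

>>> {"name": "jog_arm", "arguments": {"deltas": [{"delta_pos": [-0.12, -0.05, 0], "yaw": 0, "fingers": 0.5}, {"delta_pos": [-0.24, -0.1, 0], "yaw": 0, "fingers": 0.5}, {"delta_pos": [-0.289, -0.111, 0], "yaw": 0, "fingers": 0.5}, {"delta_pos": [-0.289, -0.111, 0], "yaw": 0, "fingers": 0.5}, {"delta_pos": [-0.289, -0.111, 0.1], "yaw": 0, "fingers": 0.5}, {"delta_pos": [-0.289, -0.111, 0.2], "yaw": 0, "fingers": 0.5}, {"delta_pos": [-0.289, -0.111, 0.26], "yaw": 0, "fingers": 0.5}, {"delta_pos": [-0.289, -0.111, 0.285], "yaw": 0, "fingers": 0.5}, {"delta_pos": [-0.289, -0.111, 0.285], "yaw": 0, "fingers": 0.5}, {"delta_pos": [-0.289, -0.111, 0.285], "yaw": 0, "fingers": 0.5}]}}

```text
clock: 11.3
eef_pos: [0.5116, -0.0204, 0.0465]
tool_rot: [0.685, 0.729, 0.0, 0.0]
ft_force: [-0.1, -0.7, 0.1]
grip_width: 0.0428
grasp_force: 0.0
```

>>> {"name": "jog_arm", "arguments": {"deltas": [{"delta_pos": [0, 0, 0], "yaw": 0, "fingers": 0}, {"delta_pos": [0, 0, 0], "yaw": 0, "fingers": 0}, {"delta_pos": [0, 0, 0], "yaw": 0, "fingers": 0}, {"delta_pos": [0, 0, 0], "yaw": 0, "fingers": 0}, {"delta_pos": [0, 0, 0], "yaw": 0, "fingers": 0}, {"delta_pos": [0, 0, 0], "yaw": 0, "fingers": 0}]}}

```text
clock: 11.9
eef_pos: [0.5101, -0.0208, 0.0471]
tool_rot: [0.685, 0.729, -0.0, -0.0]
ft_force: [-3.3, 0.7, 6.1]
grip_width: 0.0097
grasp_force: 58.6
```

```bash
sed -i 's/,.043\]/,.0437]/' peg.py; python3 peg.py; python3 -c "
from h import *;o=bot.get_obs();print(o['ft_force'],o['ft_torque'])"
```

```text
peg 1154 [-42.78573787 -76.08344577] [31.36080427 23.33741096]
theta 0.22775110945465807 43.91989769052157
tab [-11.19148571   6.81171531] [12.31229183 35.53502163] 0.06542709715017926
[ 0.51005098 -0.02084044  0.0470541 ] 11.95
0.1 [-0.0043 -0.0026  0.0112]
0.12 [-0.0016 -0.0023  0.0112]
0.3 [0.0231 0.0029 0.0112]
0.5 [0.0488 0.0138 0.0112]
0.7 [0.0719 0.0296 0.0112]
0.9 [0.0914 0.0496 0.0112]
1.1 [0.1065 0.0732 0.0112]
1.3 [0.1166 0.0992 0.0111]
1.45 [0.1207 0.1198 0.0111]
1.57 [0.1217 0.1366 0.0111]
1.6 [0.1216 0.1408 0.0111]
1.65 [0.1213 0.1477 0.0111]
[-2.84691945 -0.6164013   7.04904546] [0.03643027 0.8639406  0.02976308]
```

The peg is gripped. Swinging it along the arc.

>>> {"name": "jog_arm", "arguments": {"deltas": [{"delta_pos": [0.012, 0, 0], "yaw": 0, "fingers": 0}, {"delta_pos": [0.024, 0.003, 0], "yaw": 0, "fingers": 0}, {"delta_pos": [0.037, 0.008, 0], "yaw": 0, "fingers": 0}, {"delta_pos": [0.049, 0.014, 0], "yaw": 0, "fingers": 0}, {"delta_pos": [0.061, 0.021, 0], "yaw": 0, "fingers": 0}, {"delta_pos": [0.072, 0.03, 0], "yaw": 0, "fingers": 0}, {"delta_pos": [0.082, 0.039, 0], "yaw": 0, "fingers": 0}, {"delta_pos": [0.091, 0.05, 0], "yaw": 0, "fingers": 0}, {"delta_pos": [0.1, 0.061, 0], "yaw": 0, "fingers": 0}, {"delta_pos": [0.107, 0.073, 0], "yaw": 0, "fingers": 0}]}}

```text
clock: 12.95
eef_pos: [0.5262, 0.0145, 0.0469]
tool_rot: [0.685, 0.729, -0.001, -0.004]
ft_force: [-12.6, 6.5, 11.9]
grip_width: 0.0098
grasp_force: 59.8
```

```bash
python3 peg.py | tail -7;  python3 -c "
from h import *;o=bot.get_obs();print(o['ft_force'],o['ft_torque'])"
```

```text
0.9 [-0.0245 -0.0131  0.0105]
1.1 [-0.0094  0.0104  0.0104]
1.3 [0.0007 0.0365 0.0103]
1.45 [0.0048 0.0571 0.0102]
1.57 [0.0058 0.0738 0.0101]
1.6 [0.0057 0.078  0.01  ]
1.65 [0.0053 0.085  0.01  ]
[-10.96375902   6.40485826  12.34025639] [ 1.34308074  2.45576873 -0.27156838]
```

>>> {"name": "jog_arm", "arguments": {"deltas": [{"delta_pos": [0.002, 0.01, 0], "yaw": 0, "fingers": 0}, {"delta_pos": [0.005, 0.02, 0], "yaw": 0, "fingers": 0}, {"delta_pos": [0.006, 0.03, 0], "yaw": 0, "fingers": 0}, {"delta_pos": [0.007, 0.04, 0], "yaw": 0, "fingers": 0}, {"delta_pos": [0.007, 0.05, 0], "yaw": 0, "fingers": 0}, {"delta_pos": [0.007, 0.058, 0], "yaw": 0, "fingers": 0}, {"delta_pos": [0.007, 0.064, 0], "yaw": 0, "fingers": 0}, {"delta_pos": [0.007, 0.068, 0], "yaw": 0, "fingers": 0}, {"delta_pos": [0.007, 0.068, 0], "yaw": 0, "fingers": 0}, {"delta_pos": [0.007, 0.068, 0], "yaw": 0, "fingers": 0}]}}

```text
clock: 14.0
eef_pos: [0.5454, 0.0211, 0.0468]
tool_rot: [0.684, 0.729, 0.001, -0.007]
ft_force: [-13.2, 13.7, 13.2]
grip_width: 0.0099
grasp_force: 60.5
```

```bash
python3 peg.py | tail -7;  python3 -c "
from h import *;o=bot.get_obs();print(o['ft_force'],o['ft_torque'])
c=snap('wrist'); cv2.imwrite('pics/w7.png',c['image'][:,:,::-1])"
```

```text
0.9 [-0.0407 -0.0765  0.0105]
1.1 [-0.0257 -0.053   0.0104]
1.3 [-0.0156 -0.0269  0.0103]
1.45 [-0.0116 -0.0063  0.0102]
1.57 [-0.0106  0.0104  0.01  ]
1.6 [-0.0107  0.0146  0.01  ]
1.65 [-0.011   0.0216  0.0099]
[-14.35284645  13.24601534  13.92407289] [ 2.77569833  2.93214704 -0.5538826 ]
```

View pics/w7.png

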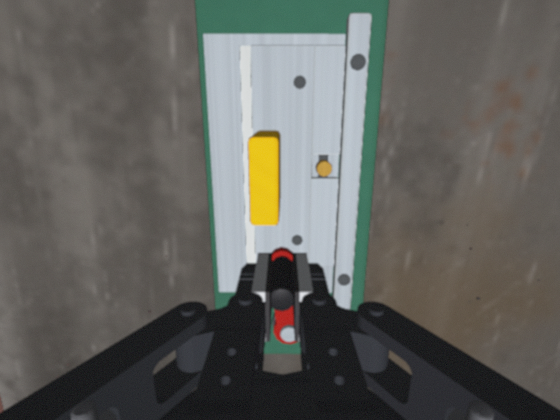

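The keeper is at about 1.49, with its bar over the blade end at (283,260). I push on to the stop.

>>> {"name": "jog_arm", "arguments": {"deltas": [{"delta_pos": [0.005, 0.006, 0], "yaw": 0, "fingers": 0}, {"delta_pos": [0.008, 0.012, 0], "yaw": 0, "fingers": 0}, {"delta_pos": [0.008, 0.018, 0], "yaw": 0, "fingers": 0}, {"delta_pos": [0.008, 0.022, 0], "yaw": 0, "fingers": 0}, {"delta_pos": [0.008, 0.022, 0], "yaw": 0, "fingers": 0}, {"delta_pos": [0.008, 0.022, 0], "yaw": 0, "fingers": 0}]}}

```text
clock: 14.7
eef_pos: [0.5506, 0.0226, 0.0465]
tool_rot: [0.684, 0.729, -0.001, -0.007]
ft_force: [-17.5, 10.4, 15.7]
grip_width: 0.0095
grasp_force: 61.1
```

```bash
python3 peg.py | tail -5;  python3 -c "
from h import *;o=bot.get_obs();print(o['ft_force'],o['ft_torque'])"
```

```text
1.3 [-0.0195 -0.0444  0.0098]
1.45 [-0.0155 -0.0238  0.0096]
1.57 [-0.0145 -0.0071  0.0094]
1.6 [-0.0145 -0.0029  0.0093]
1.65 [-0.0149  0.0041  0.0092]
[-15.9969873   10.9255173   15.49773238] [ 2.13155538  3.39026293 -0.35696959]
```

>>> {"name": "jog_arm", "arguments": {"deltas": [{"delta_pos": [0, 0.006, 0], "yaw": 0, "fingers": 0}, {"delta_pos": [0, 0.012, 0], "yaw": 0, "fingers": 0}, {"delta_pos": [0, 0.012, 0], "yaw": 0, "fingers": 0}]}}

```text
clock: 15.05
eef_pos: [0.5507, 0.0226, 0.0464]
tool_rot: [0.684, 0.729, -0.004, -0.009]
ft_force: [-23.4, 10.3, 22.3]
grip_width: 0.0098
grasp_force: 62.0
```

>>> {"name": "jog_arm", "arguments": {"deltas": [{"delta_pos": [0, -0.01, 0], "yaw": 0, "fingers": 0.45}, {"delta_pos": [0, -0.01, 0], "yaw": 0, "fingers": 0.45}, {"delta_pos": [0, -0.01, 0], "yaw": 0, "fingers": 0.45}, {"delta_pos": [0, -0.01, 0], "yaw": 0, "fingers": 0.45}, {"delta_pos": [0, -0.01, -0.1], "yaw": 0, "fingers": 0.45}, {"delta_pos": [0, -0.01, -0.2], "yaw": 0, "fingers": 0.45}, {"delta_pos": [-0.06, -0.01, -0.35], "yaw": 0, "fingers": 0.45}, {"delta_pos": [-0.12, -0.01, -0.45], "yaw": 0, "fingers": 0.45}, {"delta_pos": [-0.18, -0.01, -0.5], "yaw": 0, "fingers": 0.45}, {"delta_pos": [-0.18, -0.01, -0.5], "yaw": 0, "fingers": 0.45}, {"delta_pos": [-0.18, -0.01, -0.5], "yaw": 0, "fingers": 0.45}, {"delta_pos": [-0.18, -0.01, -0.5], "yaw": 0, "fingers": 0.45}]}}

```text
clock: 16.25
eef_pos: [0.5604, -0.0346, 0.1943]
tool_rot: [0.685, 0.729, -0.001, -0.001]
ft_force: [-0.6, 0.1, 0.5]
grip_width: 0.0384
grasp_force: 0.0
```

```bash
python3 peg.py | head -4;  python3 - <<'E'
from h import *
c=snap('wrist'); im=c['image']; cv2.imwrite('pics/w8.png',cv2.resize(im[:330,150:430,::-1],None,fx=1.8,fy=1.8,interpolation=cv2.INTER_CUBIC))
P=cloud(c)
th=np.deg2rad(3.55);R=np.array([[np.cos(th),-np.sin(th)],[np.sin(th),np.cos(th)]])
L=(P[...,:2]-[.54599,.06205])@R*1000;z=P[...,2]
for a,b in((-30,-15),(28,55)):
    for xx in((-15,-7),(5,20)):
        m=(L[...,1]>a)&(L[...,1]<b)&(L[...,0]>xx[0])&(L[...,0]<xx[1]); print(a,xx,m.sum(),np.median(z[m]) if m.sum() else 0)
E
```

```text
peg 126 [  1.94158781 -44.23412651] [8.91752393 9.65297386]
theta 1.6172503051090341 41.81097884544872
tab [-10.1679319   6.4138836] [10.82260077 35.23522603] 0.06550948590854934
[ 0.56035803 -0.03445613  0.19423749] 16.3
-30 (-15, -7) 146 0.025643231640070936
-30 (5, 20) 1229 0.33642301288072324
28 (-15, -7) 295 0.02578491485421246
28 (5, 20) 633 0.025776164101831124
```

View pics/w8.png

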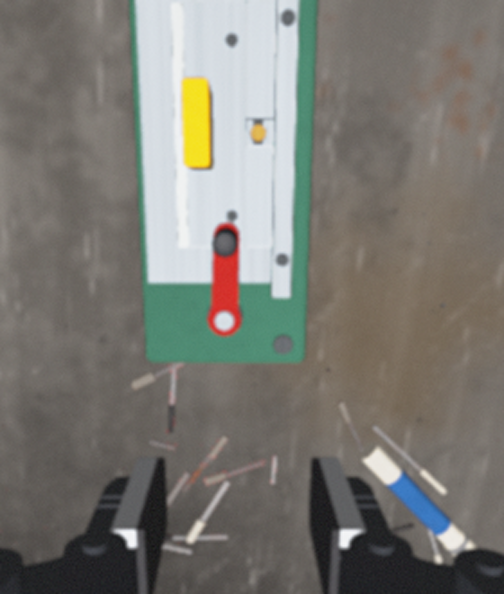

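The keeper is at its stop over the blade end, with the peg at (226,242). The blade is flat against the fence with the pin in the notch at (258,132), and the marker looks undisturbed. Handing in.

```bash
python3 -c "
from workcell import bot; print(bot.job_done())"
```

```text
the job is handed in; nothing more can be done
None
```

The blade is fitted flat over the pin and against the fence, the keeper is swung to its stop over the blade end and released, and the job was handed in at about 16 s; the judge's verdict was not reported.

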